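# Lock the lamp cap and switch the lamp unit on

## Task

The cap of the bench lamp's slanting lamp barrel stands popped up on its spring. Push it in, turn it clockwise about a quarter turn while it is held in, and let it spring back so that its pins seat and it stays locked; only then push the red power lever over to on, away from the front of the unit. Leave the other things on the bench standing where they are.

Things in the scene. Friction and masses are not known exactly. Their poses are not given: they have to be found in the camera images.
- lamp_unit: White bench lamp unit, fixed: 170 (x, depth) x 200 (y) mm, flat top 70 mm above the bench. Origin: centre of its underside; x points from its front (round light outlet) to its back, y to the left seen from its front, z up. On its right (y = -45 mm) a white barrel, 84 mm in diameter, slants up out of the top, its axis leaning 28 degrees from vertical towards the unit's front (-x).
- socket_mouth (a point): Centre of the rim of the aluminium collar (81 mm diameter, two J-shaped slots) at the barrel's top; fixed to the unit, 32 mm ahead of its origin, 45 mm right, 129 mm up. z points out along the barrel's axis; x up the slope of the rim, towards the unit's back; y level, along the unit's y.
- cap_grip (a point): Centre of the grip bar on the black cap, on the barrel's axis (35 mm out from socket_mouth when popped up), 12 mm above the cap's flange (72 mm diameter). Bar 52 long (x), 14 thick (y), 26 mm high (z). x points to its orange-marked end (halfway through the turn: down the slope, -x of socket_mouth), z out of the barrel; turns with the cap. Pinch across the thickness, fingers along the axis.
- cap_stem (a joint): How far the cap is pushed in along the axis, m. 0: popped up. A spring pushes it out: 6 N at 0, 9 N at 0.004, 15 N at the hard stop, 0.011. Only when pushed in 0.008 or more do its pins pass under the collar's lip, so that it can turn. Locked and released it springs back to about 0.004, its pins 4 mm up in their seats, which bar it from turning back.
- cap (a joint): Turn of the cap, rad, growing clockwise as seen looking down onto the cap. Starts at -0.1 to 0.1, in the entry slots; the seats lie at 1.36, where the bar's orange mark points at the orange dash on the barrel (room from 1.21 to 1.51; end stop 1.52). If let go on the way, the spring holds the pins up against the lip (about 0.008 of push) and the cap stays there.
- power_lever (a joint): Power lever, rad: 0 off, leaning 0.45 rad to the unit's front (-x); 0.9 fully on, leaning 0.45 rad to its back. Its axis is parallel to the unit's y, 80 mm above the bench, 40 mm ahead of the unit's origin and 62 mm to its left. It stays where it is left; about 1.5 N at the knob moves it.
- lever_tip (a point): Centre of the red ball knob (18 mm in diameter) at the end of the power lever, 45 mm from the lever's axis, on a steel rod 8 mm thick; off: about 120 mm above the bench.
- flask: Loose bystander: bottle-shaped flask with orange contents and blue cap, 30 x 52 x 138 mm, behind the balance, right of the unit. Origin: centre of its underside.
- timer: Loose bystander: white timer lying flat, 70 x 66 x 18 mm, at the front right of the bench. Origin: centre of its underside.
- marker: Loose bystander: black and white marker lying flat in front of the unit, 131 mm long (its y), 17 mm thick. Origin: centre of its underside.
- beaker: Loose bystander: empty glass beaker, 74 mm in diameter, 94 mm high, far to the right of the unit. Origin: centre of its underside.

How it is judged:
By the outcome, as a careful person would: the job done as asked, in the order asked, and still so for the second after the job is handed in, with the robot touching nothing.
It also fails if it takes over 45 s, if anything falls off the work surface, if the arm or the gripper's body presses on something with over 40 N, if the wrist force passes 120 N, or if a joint passes its speed limit or range.

## Robot

A 6-joint arm with a two-finger parallel gripper is mounted at the origin on a cart in front of the work surface, level with it; the furniture and walls round the work are solid. World frame = base frame: x ahead of the robot, y to its left, z up, the work surface at z = 0. Lengths are in m, angles in rad, forces in N, time in s.
With the tool pointing down it reaches from about 0.3 to 0.875 m from the base axis. Payload 6.4 kg.
Tool frame: the origin (TCP) lies on the centre line of the jaws, within the pads' length; the fingertips stand ctrl.nose_length ahead of it and the grasp point (between the pads) lies 6 mm ahead of it (ctrl.nose_length is the distance from the TCP to the fingertips, in m); x points along the fingers, y is the direction in which the jaws open and shut, and the axes are right-handed (so a half turn about x gives the same grasp; the last joint's range is limited). The gripper opens to 85 mm and grips with 20 to 120 N. Pads are 22 mm wide; open, the fingers measure 114 mm over their backs; the gripper's body (76 mm by 85 mm) begins 54 mm behind the grasp point. The pads swing forward as they close: fully open they stand 13 mm farther back than shut.
Start: joints at [1.142, 0.181, 1.607, -0, 1.354, -0.206], TCP at [0.127, 0.561, 0.256] pointing down, gripper open.
Joint ranges: [-2.99, 2.99], [-0.89, 2.07], [0.3, 2.58], [-1.14, 4.28], [0, 2.63], [-3.12, 3.12]. Speed limits (rad/s): [2.57, 2.57, 3.01, 3.14, 3.14, 3.14].

## Interface

Orientations are given as a unit quaternion [w, x, y, z].
In Python, from bench import telemetry, cams, workorder, spotter, ctrl gives the robot as it stands. The module is installed in compiled form; this text tells all that it offers.
- The arm moves only by the tool servo_tool, never from a script. Its argument "targets" is one flat list of numbers, 4 for each row, row after row: the shift along the tool's x, y, z in mm, then the turn about the tool's x in rad. A call has exactly 5 rows; each row shifts and turns the commanded pose from where the row before left it, along the tool's axes as they then stand; what a row does not reach is not made up. A row lasts 1/10 s, in which the tool goes at most 50 mm and 8.59 degrees, less where a joint would pass 70% of its speed; a pose out of reach is approached as far as the arm can. A call is refused whole if a number of a shift passes 50 or a number of a turn 0.15, either way. A call with a gripper value outside its range is refused whole. "fingers" is the finger opening in mm, from 0 to 85.4, set as the call begins (left out, the last holds). The fingers move at their own pace and stop on an object; the grip force is fixed at half the most. Time passes only in rows, so rows that do not move let the fingers close, or fill a call up. It gives the time, the measured TCP pose, the force and the opening at its end, in the units of the state.
- telemetry.get_obs(): the state, without advancing time (a new reading comes with each control period).
- cams.camera(name): name is "scene" or "top"; returns (picture, depth): 400x640x3 uint8, blue, green, red; 400x640 float32, m along the optical axis (not along the pixel's ray), 0 where there is no reading.
- cams.camera_params(name): a dict with "intrinsics" (3x3 intrinsics, pixels), "R" (3x3) and "t" (3): a world point X has camera coordinates R X + t. Camera axes: x right, y down, z forward; pixel columns grow to the right and rows downward; lengths in m; the calibration is good to about 2 mm. A picture is of the moment at which its call begins. camera_params takes no time and is no camera call.
- workorder.hand_in(): hands the job in, once; it reports no verdict.
Trained networks look in the newest picture that a camera, given by its name, has taken for a name from the list of things; names that differ only in an ending like _2 or _b are one class to them, and where a whole thing is asked for, a point or a joint stands for the part that bears it (a point fixed in the world has none). Each returns a list of dicts, best first, with "score" (0 to 1); they miss things now and then, are a little off and sometimes report something else, mostly with a low value. They report only what shows in the picture. A call takes as long as a camera call.
- spotter.search_frame(camera, thing): "pixel" ([column, row] in pixels, amid what is visible of it).
The state is a dict: "time_s": time; "q": joint angles; "dq": joint speeds; "joint_efforts": joint torques, N m; "eef_pos": TCP position; "eef_rot": TCP orientation; "wrist_force": force on the tool from outside, world axes, zero at the start; "torque": the same for the moment, N m; "opening": opening from 0.0 (shut) to 1.0 (fully open).
Only numpy, scipy, OpenCV 4.12 (cv2) and the standard library are available. Lean on these libraries where they do the work, as an engineer would, in place of code of your own. Each camera call takes 0.05 s, during which the arm holds its last target.

## Working session

There is one attempt and no reset: what is moved stays moved. The work goes in short steps, Python scripts to look and compute and a tool call to move; the robot and the scene stay as the last step left them, time stands still between calls to the robot, and variables do not carry over. Pictures are saved under pics/ and viewed, and the job is handed in when it is done.

Besides the shell and the picture viewer there is one more tool, called after "Emit:" by a JSON object that holds its "fn" and its "kwargs". servo_tool: Moves the arm, as the interface text tells. Its arguments: {"type":"object","properties":{"targets":{"type":"array","items":{"type":"number"}},"fingers":{"type":"number"}},"required":["targets"]}

```bash
mkdir -p pics; ls
python3 - <<'E'
from bench import telemetry, cams, spotter, ctrl
import cv2, numpy as np
print(telemetry.get_obs()); print(ctrl.nose_length)
for n in ("scene","top"):
    p,d=cams.camera(n); cv2.imwrite(f"pics/{n}0.png",p); np.save(f"{n}0.npy",d)
    c=cams.camera_params(n); print(n,c)
    for t in ("lamp_unit","cap_grip","lever_tip","socket_mouth","flask","timer","marker","beaker"):
        print(t,[(r['pixel'],round(r['score'],2)) for r in spotter.search_frame(n,t)[:2]])
E
```

```text
pics
{'time_s': 0.0, 'q': array([ 1.14172295e+00,  1.81533066e-01,  1.60799110e+00, -1.87044360e-05,
        1.35377283e+00, -2.06306833e-01]), 'dq': array([-4.14824464e-04, -1.59902187e-05, -1.73094348e-04,  4.41272710e-05,
        1.52473848e-03,  3.80987326e-04]), 'joint_efforts': array([-9.72800626e-04, -4.44877088e+01, -3.51330578e+01, -6.77729968e-04,
        9.41267033e-03, -5.40264102e-05]), 'eef_pos': array([0.12681596, 0.56033424, 0.25539676]), 'eef_rot': array([ 0.70254286,  0.07802122,  0.70290705, -0.07917011]), 'wrist_force': array([ 0.83090108,  0.15543892, -0.06536168]), 'torque': array([-0.04577626,  0.0411162 , -0.02624512]), 'opening': 1.0005831085644608}
0.025
scene {'intrinsics': array([[455.68625885,   0.        , 313.13223213],
       [  0.        , 455.68625885, 208.24452927],
       [  0.        ,   0.        ,   1.        ]]), 'R': array([[ 0.83519692, -0.54978462, -0.01352681],
       [-0.25548374, -0.36609827, -0.89481848],
       [ 0.4870053 ,  0.75080552, -0.44622518]]), 't': array([-0.35840908,  0.22138214,  1.0420591 ])}
lamp_unit [([299.9, 187.1], 0.9
[... 298 characters left out ...]
ics': array([[464.3625266 ,   0.        , 315.15294312],
       [  0.        , 464.3625266 , 198.25642366],
       [  0.        ,   0.        ,   1.        ]]), 'R': array([[-0.01387282, -0.99990298,  0.00125195],
       [-0.99739584,  0.01374939, -0.07079891],
       [ 0.07077483, -0.00223087, -0.99748982]]), 't': array([0.05423564, 0.49168955, 1.4325082 ])}
lamp_unit [([237.8, 177.6], 0.75)]
cap_grip [([254.3, 178.7], 0.58)]
lever_tip [([225.2, 203.5], 0.38)]
socket_mouth [([256.3, 175.7], 0.69), ([227.7, 204.8], 0.38)]
flask [([334.9, 154.9], 0.66), ([226.5, 203.0], 0.19)]
timer [([419.1, 240.6], 0.76), ([258.1, 182.5], 0.43)]
marker [([251.1, 258.9], 0.76)]
beaker [([418.9, 154.2], 0.9)]
```

Run:
```python
import cv2
a=cv2.imread("pics/scene0.png"); cv2.imwrite("pics/s0c.png",cv2.resize(a[100:300,180:440],None,fx=3,fy=3,interpolation=cv2.INTER_CUBIC)[:600,:780])
b=cv2.imread("pics/top0.png"); cv2.imwrite("pics/t0c.png",cv2.resize(b[110:280,170:330],None,fx=3.5,fy=3.5,interpolation=cv2.INTER_CUBIC))
```

```text
(no output)
```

View pics/scene0.png

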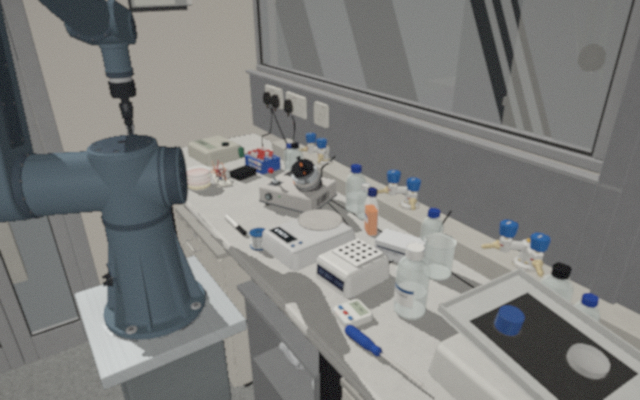

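View pics/s0c.png

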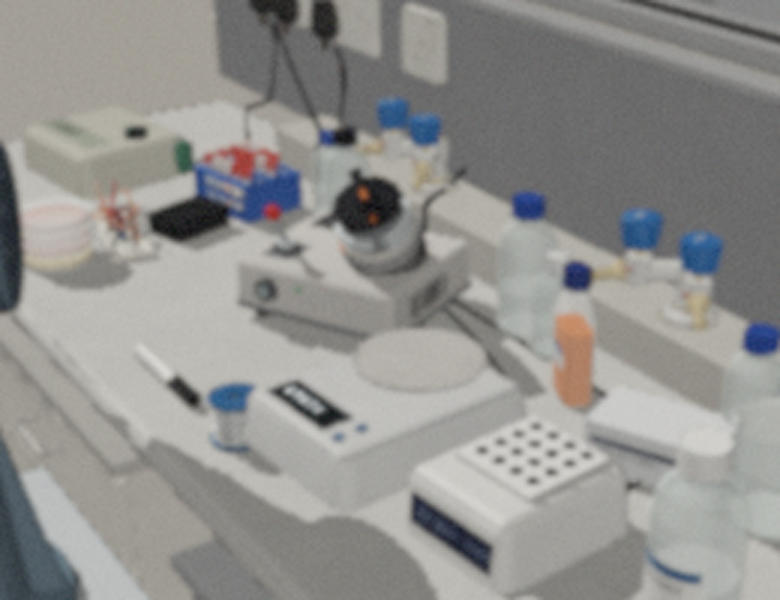

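View pics/t0c.png

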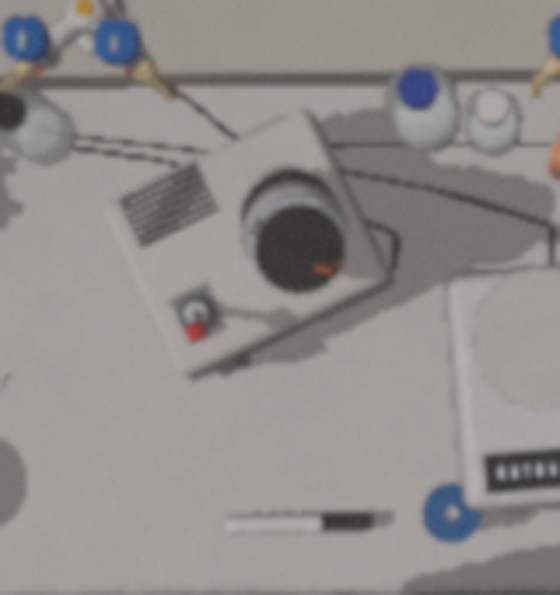

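View pics/top0.png

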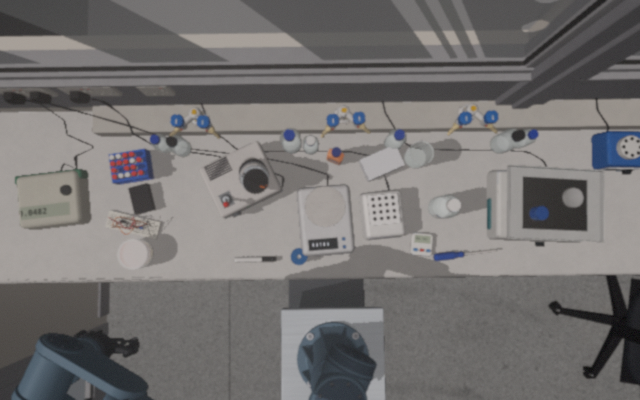

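```bash
cat > h.py <<'E'
import numpy as np, cv2
from bench import telemetry, cams, spotter, ctrl
from scipy.spatial.transform import Rotation as Rn
def P(n): 
    c=cams.camera_params(n); return c['intrinsics'],np.array(c['R']),np.array(c['t'])
def cloud(n,d):
    K,R,t=P(n); v,u=np.mgrid[:400,:640]
    c=np.stack([(u-K[0,2])/K[0,0]*d,(v-K[1,2])/K[1,1]*d,d],-1); return (c-t)@R
def proj(n,X):
    K,R,t=P(n); c=np.atleast_2d(X)@R.T+t; p=c@K.T; return p[:,:2]/p[:,2:]
def tri(pa,pb):
    A=[]
    for n,p in pa,pb:
        pass
def tri(obs):
    rows=[]
    for n,p in obs:
        K,R,t=P(n); M=K@np.c_[R,t]; rows+= [p[0]*M[2]-M[0],p[1]*M[2]-M[1]]
    X=np.linalg.svd(np.array(rows))[2][-1]; X=X[:3]/X[3]
    return X,[np.linalg.norm(proj(n,X)[0]-p) for n,p in obs]
def pose():
    o=telemetry.get_obs(); q=o['eef_rot']; return o['eef_pos'],Rn.from_quat([q[1],q[2],q[3],q[0]]).as_matrix(),o
E
python3 - <<'E'
from h import *
d=np.load("top0.npy"); im=cv2.imread("pics/top0.png"); X=cloud("top",d)
reg=np.zeros((400,640),bool); reg[135:225,195:290]=1
m=reg&(X[...,2]>.06)&(X[...,2]<.08)
mm=cv2.morphologyEx(m.astype(np.uint8),cv2.MORPH_OPEN,np.ones((3,3)))>0
pts=X[mm][:,:2].astype(np.float32)
r=cv2.minAreaRect(pts); print("rect",r,len(pts),np.median(X[mm][:,2]), cv2.boxPoints(r))
# top-face edges via masks incl. barrel
hsv=cv2.cvtColor(im,cv2.COLOR_BGR2HSV)
red=reg&((hsv[...,0]<6)|(hsv[...,0]>172))&(hsv[...,1]>130)
print("redtop",[ (c.mean(1)[::-1],c.shape[1]) for c in [np.array(np.where(red))]], X[red].mean(0))
org=reg&(hsv[...,0]>=4)&(hsv[...,0]<20)&(hsv[...,1]>130)
n,l,s,c=cv2.connectedComponentsWithStats(org.astype(np.uint8))
for i in range(1,n): print("org",s[i],c[i],X[l==i].mean(0))
blk=reg&(im.max(2)<75)&(X[...,2]>.12)
print("cap",np.array(np.where(blk)).mean(1)[::-1],blk.sum(),np.median(X[blk],0),X[blk].max(0),X[blk].min(0))
ds=np.load("scene0.npy"); Xs=cloud("scene",ds); ims=cv2.imread("pics/scene0.png"); h2=cv2.cvtColor(ims,cv2.COLOR_BGR2HSV)
rs=np.zeros((400,640),bool); rs[150:230,255:340]=1
red=rs&((h2[...,0]<6)|(h2[...,0]>172))&(h2[...,1]>130)
n,l,s,c=cv2.connectedComponentsWithStats(red.astype(np.uint8))
for i in range(1,n): print("redscene",s[i],c[i],X[l==i].mean(0) if 0 else Xs[l==i].mean(0))
org=rs&(h2[...,0]>=4)&(h2[...,0]<20)&(h2[...,1]>130)
n,l,s,c=cv2.connectedComponentsWithStats(org.astype(np.uint8))
for i in range(1,n): print("orgs",s[i],c[i],Xs[l==i].mean(0))
E
```

```text
rect ((0.5510294437408447, 0.2748466730117798), (0.17078371345996857, 0.20005923509597778), 25.18899917602539) 2693 0.06907936805681787 [[0.43118444 0.3290211 ]
 [0.5163308  0.14798576]
 [0.6708745  0.22067225]
 [0.5857281  0.4017076 ]]
redtop [(array([225.36363636, 203.90909091]), 11)] [0.47178381 0.30648998 0.12809161]
org [261 186   3   2   5] [261.8 186.6] [0.5166916  0.19699958 0.16609559]
cap [254.89663462 180.27163462] 416 [0.53653061 0.21762701 0.15682385] [0.56895467 0.24876168 1.46365553] [0.38977599 0.05066569 0.13130098]
redscene [258 150   6   8  38] [260.55263158 153.47368421] [0.5876664  0.60743056 0.06688013]
redscene [270 152   2   3   5] [270.4 152.8] [0.62170352 0.59080277 0.06729766]
redscene [269 169   4   4  13] [270.38461538 170.38461538] [0.46730198 0.30056189 0.12468498]
orgs [299 162   4   5  15] [300.73333333 164.2       ] [0.51670201 0.19656533 0.16709353]
orgs [303 171   3   4   8] [303.875 172.5  ] [0.52302394 0.19003314 0.14099472]
```

```bash
cat >> h.py <<'E'
UC=np.array([.551,.2748,0]); yaw=np.deg2rad(25.19)
RU=Rn.from_euler('z',yaw).as_matrix()
def U(p): return UC+RU@np.array(p)
ax=RU@np.array([-np.sin(np.deg2rad(28)),0,np.cos(np.deg2rad(28))])
sy=RU[:,1]; sx=np.cross(sy,ax)
SM=U([-.032,-.045,.129])
E
python3 - <<'E'
from h import *
a=.45
tip=U([-.040-.045*np.sin(a),.062,.08+.045*np.cos(a)])
print("tip pred",tip,proj("top",tip),proj("scene",tip)); 
print("tri red",tri([("top",(225.4,203.9)),("scene",(270.4,170.4))]))
print("grip pred",SM+.035*ax,"sm",SM,ax,sx,sy)
o=tri([("top",(261.8,186.6)),("scene",(300.73,164.2))]); print("orange",o)
v=o[0]-SM; print("orange in socket frame",v@sx,v@sy,v@ax, "ang from -sx cw?",np.arctan2(v@sy,v@sx))
# cap cloud in socket frame
for n in("top","scene"):
    X=cloud(n,np.load(n+"0.npy")).reshape(-1,3)-SM
    L=np.c_[X@sx,X@sy,X@ax]; im=cv2.imread(f"pics/{n}0.png").reshape(-1,3)
    k=(np.hypot(L[:,0],L[:,1])<.045)&(L[:,2]>.005)&(L[:,2]<.08)&(im.max(1)<90)
    l=L[k]; print(n,len(l),np.histogram(l[:,2],bins=np.arange(.005,.08,.006)))
    fl=l[(l[:,2]<.035)]; print("flange c",(fl.min(0)+fl.max(0))/2,np.ptp(fl,axis=0))
    b=l[(l[:,2]>.037)]
    if len(b)>5:
        c=b[:,:2].mean(0); w,V=np.linalg.eigh(np.cov(b[:,:2].T)); print("bar c",c,"dir",V[:,1],np.sqrt(w))
E
```

```text
tip pred [0.47070338 0.30554815 0.12052012] [[226.18980644 204.4299898 ]] [[270.64909675 170.89980666]]
tri red (array([0.47176916, 0.30794395, 0.12120831]), [np.float64(0.18053950937056623), np.float64(0.17085679776602125)])
grip pred [0.52632723 0.21346596 0.15990317] sm [0.54119612 0.22045956 0.129     ] [-0.42482545 -0.19981713  0.88294759] [0.79898047 0.37580136 0.46947156] [-0.42562136  0.90490135  0.        ]
orange (array([0.516709  , 0.19683519, 0.16699268]), [np.float64(0.04364684820860948), np.float64(0.042380373566201286)])
orange in socket frame -0.010606318418204754 -0.010955477869904072 0.04866885082067864 ang from -sx cw? -2.3400024748271093
top 447 (array([  2,  10, 201, 130,  13,  12,  48,  29,   2,   0,   0,   0]), array([0.005, 0.011, 0.017, 0.023, 0.029, 0.035, 0.041, 0.047, 0.053,
       0.059, 0.065, 0.071, 0.077]))
flange c [ 0.00234889 -0.00129204  0.01987718] [0.06952136 0.06946816 0.02825229]
bar c [0.00464549 0.00143275] dir [0.6999922  0.71415049] [0.00454665 0.01417071]
scene 324 (array([ 16,  15, 132, 111,   7,   7,  18,  18,   0,   0,   0,   0]), array([0.005, 0.011, 0.017, 0.023, 0.029, 0.035, 0.041, 0.047, 0.053,
       0.059, 0.065, 0.071, 0.077]))
flange c [-0.00234419 -0.00239258  0.01960102] [0.0683806  0.07058107 0.02820455]
bar c [-0.00408899 -0.00613179] dir [-0.71379393 -0.70035579] [0.0040463 0.0161173]
```

```bash
cat >> h.py <<'E'
def tgt(phi,s=0,c=.042):
    "bar angle phi (rad from sx toward sy), push s; contact at c along axis -> (x,y,z contact), jaw unit horizontal"
    p=SM+(c-s)*ax
    n=-np.sin(phi)*sx+np.cos(phi)*sy; n=np.array([n[0],n[1],0]); return p,n/np.linalg.norm(n)
def turn_to(R,n):
    y=R[:,1]; out=[]
    for k in (1,-1):
        # clockwise from above positive
        a=np.arctan2(k*n[1],k*n[0])-np.arctan2(y[1],y[0]); a=-(a); out.append((a+np.pi)%(2*np.pi)-np.pi)
    return out
E
python3 - <<'E'
from h import *
p,R,o=pose(); print(p,R)
for d in(45,0,-39):
    c,n=tgt(np.deg2rad(d)); print(d,c,n,turn_to(R,n))
c,n=tgt(np.deg2rad(45))
print("delta in tool frame mm",R.T@(c-p)*1000)
# lowest finger geometry
for d in(45,0,-39):
  for g in(20,30,45):
    phi=np.deg2rad(d); c,n=tgt(phi,0,.042); h=np.cross(n,[0,0,1]); best=-9
    for a in np.linspace(-.011,.011,9):
      for b in list(np.linspace(g/2000,g/2000+.0145,9)):
        for s in(1,-1):
          q=c+a*h+s*b*n; F=SM+.023*ax
          z=F[2]-((q-F)[:2]@ax[:2])/ax[2]; r=np.r_[q[:2],z]-F
          if np.linalg.norm(r)<.036: best=max(best,z)
    print(d,g,"min tip z",best,"bar top at ctr",(SM+.048*ax)[2])
E
```

```text
[0.12702003 0.56079411 0.25628313] [[-1.40218744e-05  2.20939141e-01  9.75287597e-01]
 [-2.25808896e-05  9.75287596e-01 -2.20939141e-01]
 [-1.00000000e+00 -2.51208424e-05 -8.68635782e-06]]
45 [0.52335345 0.21206724 0.1660838 ] [-0.91798194  0.39662217  0.        ] [np.float64(-1.3857393432569238), np.float64(1.7558533103328688)]
0 [0.52335345 0.21206724 0.1660838 ] [-0.42562136  0.90490135  0.        ] [np.float64(-0.6624257415175165), np.float64(2.4791669120722766)]
-39 [0.52335345 0.21206724 0.1660838 ] [0.18008394 0.98365125 0.        ] [np.float64(-0.04170551823615565), np.float64(3.0998871353536375)]
delta in tool frame mm [  90.20164985 -252.5411622   463.58726638]
45 20 min tip z 0.1575714595678439 bar top at ctr 0.1713814844572285
45 30 min tip z 0.1593310781098692 bar top at ctr 0.1713814844572285
45 45 min tip z 0.16197050592290713 bar top at ctr 0.1713814844572285
0 20 min tip z 0.1504137716852595 bar top at ctr 0.1713814844572285
0 30 min tip z 0.1504137716852595 bar top at ctr 0.1713814844572285
0 45 min tip z 0.1504137716852595 bar top at ctr 0.1713814844572285
-39 20 min tip z 0.15689944448721038 bar top at ctr 0.1713814844572285
-39 30 min tip z 0.15844571183314918 bar top at ctr 0.1713814844572285
-39 45 min tip z 0.16076511285205736 bar top at ctr 0.1713814844572285
```

Emit:
{"fn": "servo_tool", "kwargs": {"targets": [0, -17, 31, 0, 0, -17, 31, 0, 0, -17, 31, 0, 0, -17, 31, 0, 0, -17, 31, 0], "fingers": 45}}

```text
time_s: 1.4
eef_pos: [0.2603, 0.4427, 0.2564]
eef_rot: [0.703, 0.079, 0.703, -0.078]
wrist_force: [0.6, -0.1, 0.1]
opening: 0.525
```

Emit:
{"fn": "servo_tool", "kwargs": {"targets": [0, -17, 31, 0, 0, -17, 31, 0, 0, -17, 31, 0, 0, -17, 31, 0, 0, -17, 31, 0]}}

```text
time_s: 1.9
eef_pos: [0.3928, 0.3254, 0.2565]
eef_rot: [0.703, 0.079, 0.703, -0.078]
wrist_force: [1.3, -0.0, 0.6]
opening: 0.525
```

Emit:
{"fn": "servo_tool", "kwargs": {"targets": [0, -17, 31, 0, 0, -17, 31, 0, 0, -17, 31, 0, 0, -17, 31, 0, 0, -15, 30, 0]}}

```text
time_s: 2.4
eef_pos: [0.5247, 0.2103, 0.2564]
eef_rot: [0.703, 0.079, 0.703, -0.079]
wrist_force: [0.4, 1.3, 0.0]
opening: 0.529
```

Emit:
{"fn": "servo_tool", "kwargs": {"targets": [0, 0, 0, -0.14, 0, 0, 0, -0.14, 0, 0, 0, -0.14, 0, 0, 0, -0.14, 0, 0, 0, -0.14]}}

```text
time_s: 2.9
eef_pos: [0.5237, 0.2115, 0.2563]
eef_rot: [0.687, -0.169, 0.687, 0.169]
wrist_force: [0.0, 0.7, -1.5]
opening: 0.527
```

Emit:
{"fn": "servo_tool", "kwargs": {"targets": [0, 0, 0, -0.14, 0, 0, 0, -0.14, 0, 0, 0, -0.14, 0, 0, 0, -0.14, 0, 0, 0, -0.126]}}

```text
time_s: 3.4
eef_pos: [0.5237, 0.2115, 0.2563]
eef_rot: [0.59, -0.39, 0.59, 0.39]
wrist_force: [0.9, -0.1, -0.4]
opening: 0.529
```

Run:
```python
from h import *
p,R,o=pose(); print(p,o['opening'],o['q'],o['wrist_force'],o['time_s'])
c,n=tgt(np.deg2rad(45)); print(turn_to(R,n),R.T@(c-p)*1000)
a,_=cams.camera("scene"); cv2.imwrite("pics/s1.png",a); 
cv2.imwrite("pics/s1c.png",cv2.resize(a[110:250,220:400],None,fx=4,fy=4,interpolation=cv2.INTER_CUBIC))
```

```text
[0.52368293 0.21154017 0.25632574] 0.5292028886465878 [ 1.73793622e-01  1.58108171e-01  1.63308158e+00 -6.22577427e-06
  1.35035062e+00 -2.56577717e+00] [ 0.91777022 -0.11819656 -0.42917972] 3.4
[np.float64(0.005813788865072667), np.float64(-3.1357788647247204)] [90.24192647  0.51369626  0.35402018]
```

View pics/s1c.png

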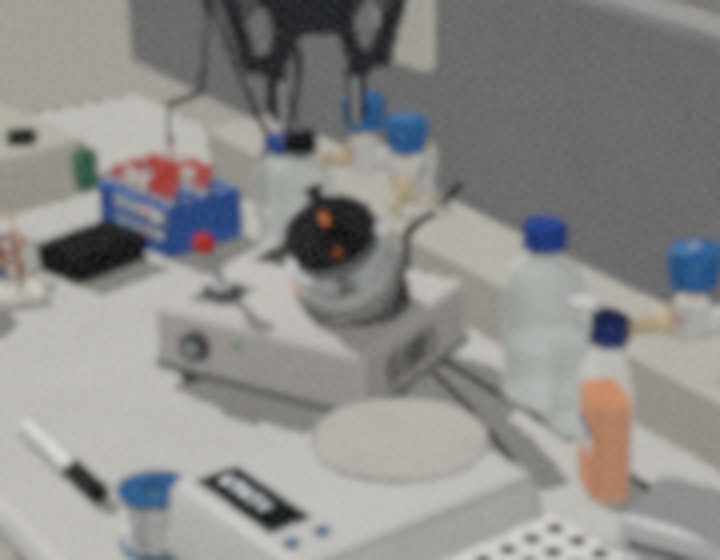

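Emit:
{"fn": "servo_tool", "kwargs": {"targets": [20, 0, 0, 0, 20, 0, 0, 0, 14, 0, 0, 0, 10, 0, 0, 0, 2, 0, 0, 0], "fingers": 36}}

```text
time_s: 3.95
eef_pos: [0.523, 0.2114, 0.189]
eef_rot: [0.59, -0.388, 0.592, 0.389]
wrist_force: [-1.6, 0.6, 0.7]
opening: 0.424
```

Emit:
{"fn": "servo_tool", "kwargs": {"targets": [1, 0, 0, 0, 1, 0, 0, 0, 1, 0, 0, 0, 1, 0, 0, 0, 0, 0, 0, 0]}}

```text
time_s: 4.45
eef_pos: [0.5237, 0.2116, 0.1865]
eef_rot: [0.591, -0.388, 0.591, 0.388]
wrist_force: [-0.5, -0.4, 0.3]
opening: 0.42
```

Emit:
{"fn": "servo_tool", "kwargs": {"targets": [1, 0, 0, 0, 1, 0, 0, 0, 1, 0, 0, 0, 1, 0, 0, 0, 0, 0, 0, 0], "fingers": 30}}

```text
time_s: 4.95
eef_pos: [0.5235, 0.2115, 0.1821]
eef_rot: [0.591, -0.388, 0.591, 0.389]
wrist_force: [0.3, -0.4, 0.1]
opening: 0.348
```

Emit:
{"fn": "servo_tool", "kwargs": {"targets": [0, 0, 0, 0, 0, 0, 0, 0, 0, 0, 0, 0, 0, 0, 0, 0, 0, 0, 0, 0], "fingers": 19}}

```text
time_s: 5.45
eef_pos: [0.5243, 0.2113, 0.1825]
eef_rot: [0.591, -0.389, 0.591, 0.388]
wrist_force: [4.3, -2.1, -1.9]
opening: 0.224
```

Run:
```python
from h import *
p,R,o=pose(); print(p,o['opening'],o['wrist_force'],o['torque'],o['time_s'])
a,_=cams.camera("scene"); 
cv2.imwrite("pics/s2c.png",cv2.resize(a[130:210,260:350],None,fx=7,fy=7,interpolation=cv2.INTER_CUBIC))
```

```text
[0.52433221 0.21127085 0.18253515] 0.22365579646777795 [ 4.29342263 -2.14184961 -1.86323193] [-0.3763092  -0.80577713 -0.01319466] 5.45
```

View pics/s2c.png

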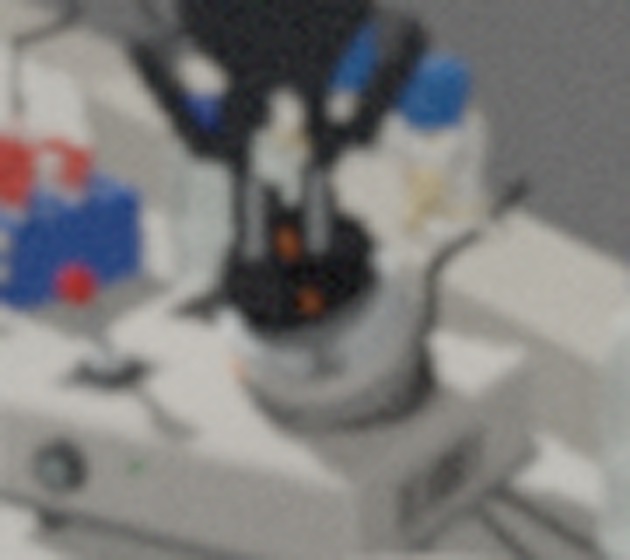

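Run:
```python
from h import *
p,R,o=pose(); print(R.T@(-ax), R.T@sx, R.T@sy)
```

```text
[ 0.88350069 -0.30946973  0.35164616] [-0.46842906 -0.58507453  0.6620136 ] [-0.00086604  0.74961075  0.66187836]
```

Push in along the axis, 8 mm first, with a firm grip.

Emit:
{"fn": "servo_tool", "kwargs": {"targets": [1.3, -0.5, 0.5, 0, 1.3, -0.5, 0.5, 0, 1.3, -0.5, 0.5, 0, 1.3, -0.5, 0.5, 0, 0, 0, 0, 0], "fingers": 17}}

```text
time_s: 6.0
eef_pos: [0.5268, 0.2121, 0.1784]
eef_rot: [0.591, -0.389, 0.591, 0.388]
wrist_force: [-0.8, -4.2, 8.1]
opening: 0.204
```

Emit:
{"fn": "servo_tool", "kwargs": {"targets": [1.3, -0.5, 0.5, 0, 1.3, -0.5, 0.5, 0, 1.3, -0.5, 0.5, 0, 0.4, -0.2, 0.2, 0, 0, 0, 0, 0]}}

```text
time_s: 6.5
eef_pos: [0.5288, 0.213, 0.1744]
eef_rot: [0.591, -0.389, 0.591, 0.388]
wrist_force: [-1.9, -6.0, 10.4]
opening: 0.204
```

```bash
cat > st.py <<'E'
from h import *
p,R,o=pose(); f=o['wrist_force']; print("p",p.round(4),"op mm",round(o['opening']*85.4,1),"f",f.round(1),"tau",o['torque'].round(2),"t",o['time_s'],"q6",o['q'][5].round(3))
print("f.ax",f@ax,"f.sx",f@sx,"f.sy",f@sy)
E
cat > look.py <<'E'
from h import *
import sys
a,d=cams.camera("scene"); b,e=cams.camera("top"); k=sys.argv[1]
np.savez(k+".npz",d=d,e=e); cv2.imwrite(f"pics/{k}_s.png",a); cv2.imwrite(f"pics/{k}_t.png",b)
A=cv2.resize(a[130:220,255:345],(400,400),interpolation=cv2.INTER_CUBIC); B=cv2.resize(b[140:220,205:285],(400,400),interpolation=cv2.INTER_CUBIC)
cv2.imwrite(f"pics/{k}.png",np.hstack([A,B]))
# cap flange height above socket
for n,im,dd in(("scene",a,d),("top",b,e)):
    X=cloud(n,dd).reshape(-1,3)-SM; L=np.c_[X@sx,X@sy,X@ax]; i=im.reshape(-1,3)
    m=(np.hypot(L[:,0],L[:,1])<.033)&(np.hypot(L[:,0],L[:,1])>.016)&(L[:,2]>.003)&(L[:,2]<.028)&(i.max(1)<90)
    print(n,m.sum(),"flange h",np.median(L[m,2]))
E
python3 st.py; python3 look.py a1
```

```text
p [0.5288 0.213  0.1744] op mm 17.4 f [-1.9 -6.  10.4] tau [-0.92  0.32 -0.07] t 6.5 q6 -2.558
f.ax 11.227048836483768 f.sx 1.1145564166150552 f.sy -4.659312800283908
scene 137 flange h 0.014382818719182702
top 1 flange h 0.013214566401777447
```

View pics/a1.png

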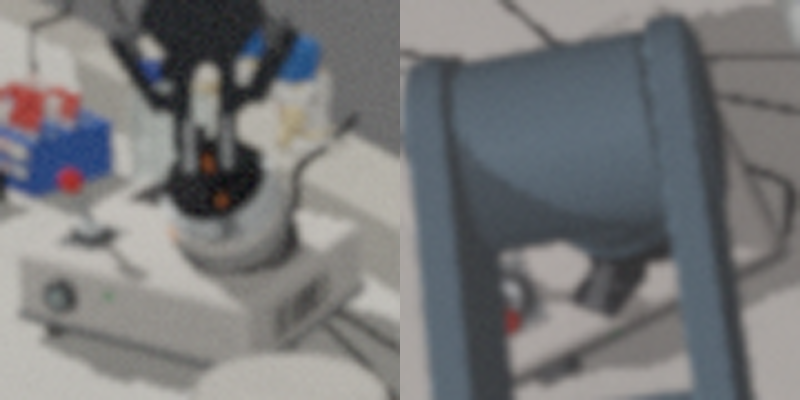

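Emit:
{"fn": "servo_tool", "kwargs": {"targets": [0.9, -0.3, 0.35, 0, 0.9, -0.3, 0.35, 0, 0, 0, 0, 0, 0, 0, 0, 0, 0, 0, 0, 0]}}

```text
time_s: 7.1
eef_pos: [0.5295, 0.2133, 0.1729]
eef_rot: [0.591, -0.389, 0.591, 0.388]
wrist_force: [-3.7, -5.8, 12.9]
opening: 0.202
```

```bash
python3 st.py
```

```text
p [0.5295 0.2133 0.1729] op mm 17.3 f [-3.7 -5.8 12.9] tau [-1.01  0.39 -0.05] t 7.1 q6 -2.558
f.ax 14.133100018291703 f.sx 0.9053087539961032 f.sy -3.716499371768428
```

Emit:
{"fn": "servo_tool", "kwargs": {"targets": [0, 0, 0, 0.04, 0, 0, 0, 0.04, 0, 0, 0, 0.04, 0, 0, 0, 0.04, 0, 0, 0, 0.04], "fingers": 14}}

```text
time_s: 7.6
eef_pos: [0.5296, 0.2138, 0.1736]
eef_rot: [0.627, -0.327, 0.627, 0.327]
wrist_force: [-5.7, -4.4, 16.4]
opening: 0.173
```

```bash
python3 st.py; python3 look.py a2
```

```text
p [0.5296 0.2138 0.1736] op mm 14.8 f [-5.7 -4.4 16.4] tau [-0.65  0.63 -0.05] t 7.6 q6 -2.356
f.ax 17.783442988511258 f.sx 1.4784758525676636 f.sy -1.4990749649128965
scene 140 flange h 0.012203397115871761
top 1 flange h 0.012391312785531476
```

View pics/a2.png

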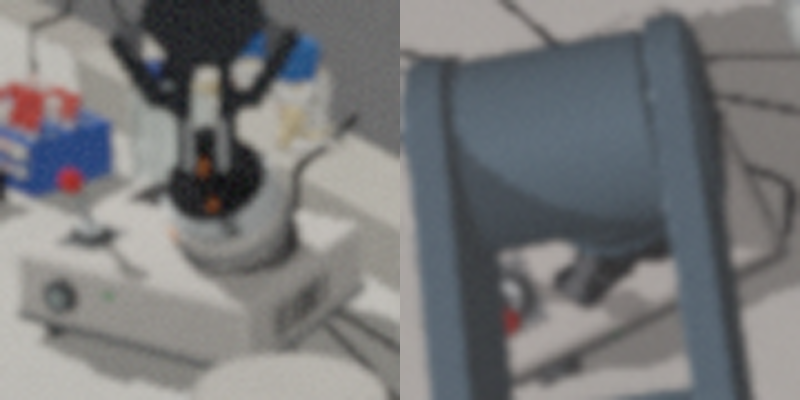

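Emit:
{"fn": "servo_tool", "kwargs": {"targets": [0, 0, 0, 0.06, 0, 0, 0, 0.06, 0, 0, 0, 0.06, 0, 0, 0, 0.06, 0, 0, 0, 0.06]}}

```text
time_s: 8.2
eef_pos: [0.5291, 0.2141, 0.1728]
eef_rot: [0.669, -0.229, 0.669, 0.23]
wrist_force: [-6.2, -2.4, 12.8]
opening: 0.161
```

```bash
python3 st.py
```

```text
p [0.5291 0.2141 0.1728] op mm 13.8 f [-6.2 -2.4 12.8] tau [-0.31  0.59 -0.04] t 8.2 q6 -2.055
f.ax 14.395815544658973 f.sx 0.15613759443826894 f.sy 0.46146611849987884
```

Emit:
{"fn": "servo_tool", "kwargs": {"targets": [0, 0, 0, 0.06, 0, 0, 0, 0.06, 0, 0, 0, 0.06, 0, 0, 0, 0.06, 0, 0, 0, 0.06], "fingers": 12}}

```text
time_s: 8.7
eef_pos: [0.5286, 0.2155, 0.1728]
eef_rot: [0.695, -0.126, 0.696, 0.128]
wrist_force: [-6.5, 3.2, 13.8]
opening: 0.148
```

```bash
python3 st.py; python3 look.py a3
```

```text
p [0.5286 0.2155 0.1728] op mm 12.6 f [-6.5  3.2 13.8] tau [1.14 0.96 0.36] t 8.7 q6 -1.756
f.ax 14.348544730801015 f.sx 2.504668400029079 f.sy 5.691131949022585
scene 124 flange h 0.0123307258301141
top 0 flange h nan
  return _methods._mean(a, axis=axis, dtype=dtype,
  ret = ret.dtype.type(ret / rcount)
```

View pics/a3.png

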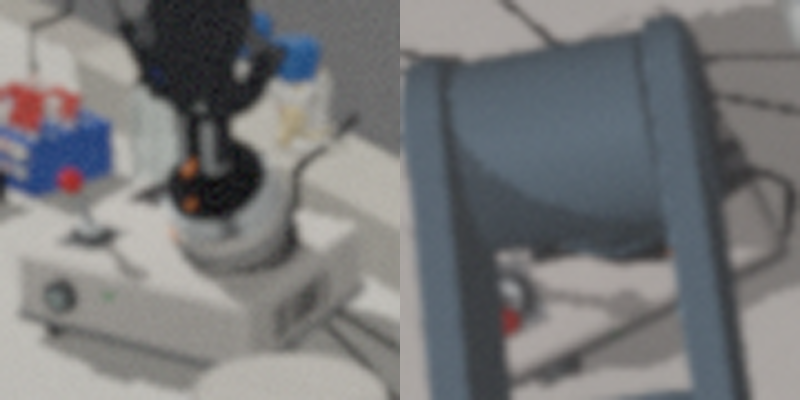

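Emit:
{"fn": "servo_tool", "kwargs": {"targets": [0, 0, 0, 0.06, 0, 0, 0, 0.06, 0, 0, 0, 0.06, 0, 0, 0, 0.06, 0, 0, 0, 0.06], "fingers": 13}}

```text
time_s: 9.3
eef_pos: [0.5282, 0.2168, 0.1728]
eef_rot: [0.706, -0.02, 0.707, 0.024]
wrist_force: [-6.3, 6.6, 13.4]
opening: 0.152
```

```bash
python3 st.py
```

```text
p [0.5282 0.2168 0.1728] op mm 13.0 f [-6.3  6.6 13.4] tau [2.46 1.23 0.67] t 9.3 q6 -1.456
f.ax 13.220106714658009 f.sx 3.761886219134132 f.sy 8.62277906546141
```

Emit:
{"fn": "servo_tool", "kwargs": {"targets": [0, 0, 0, 0.04, 0, 0, 0, 0.04, 0, 0, 0, 0.04, 0, 0, 0, 0.04, 0, 0, 0, 0.04], "fingers": 15}}

```text
time_s: 9.8
eef_pos: [0.5282, 0.2165, 0.1728]
eef_rot: [0.705, 0.05, 0.706, -0.047]
wrist_force: [-7.3, 6.6, 13.4]
opening: 0.179
```

```bash
python3 st.py; python3 look.py a4 2>/dev/null
```

```text
p [0.5282 0.2165 0.1728] op mm 15.3 f [-7.3  6.6 13.4] tau [1.86 1.16 0.46] t 9.8 q6 -1.257
f.ax 13.58086579051459 f.sx 2.9783068885019013 f.sy 9.104650274772862
scene 124 flange h 0.012678943072160838
top 0 flange h nan
```

View pics/a4.png

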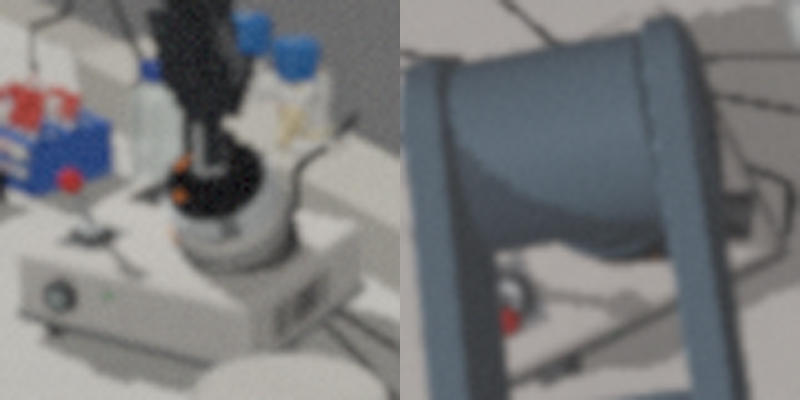

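```bash
cat > ang.py <<'E'
from h import *
import sys
def ang(im,d):
    X=cloud("scene",d); h=cv2.cvtColor(im,cv2.COLOR_BGR2HSV); L=np.stack([(X-SM)@sx,(X-SM)@sy,(X-SM)@ax],-1)
    r=np.hypot(L[...,0],L[...,1])
    m=(h[...,0]>=3)&(h[...,0]<22)&(h[...,1]>110)&(r<.06)&(L[...,2]>-.06)&(L[...,2]<.07)
    n,l,s,c=cv2.connectedComponentsWithStats(m.astype(np.uint8))
    for i in range(1,n):
        if s[i,4]<3: continue
        q=np.median(L[l==i],0); a=np.arctan2(q[1],q[0])%(2*np.pi); print(c[i].round(1),s[i,4],"local mm",(q*1000).round(1),"cap angle",round(np.pi+.68-a,3))
for k in sys.argv[1:]:
    print(k)
    if k=='0': ang(cv2.imread("pics/scene0.png"),np.load("scene0.npy"))
    else: ang(cv2.imread(f"pics/{k}_s.png"),np.load(k+".npz")['d'])
E
python3 ang.py 0 a1 a2 a3 a4
```

```text
0
[300.6 164.3] 18 local mm [-11.6 -11.2  48.2] cap angle -0.089
[304.1 172.7] 12 local mm [-21.2 -20.6  25.4] cap angle -0.089
a1
[301.3 166.3] 16 local mm [-11.6  -9.2  39. ] cap angle 0.011
[304.4 174.4] 13 local mm [-20.4 -18.3  14.4] cap angle -0.051
a2
[300.5 167.4] 13 local mm [-14.7  -8.6  37.1] cap angle 0.154
[302.5 175.5] 12 local mm [-24.2 -14.1  12.9] cap angle 0.152
a3
[297.2 167.5] 13 local mm [-18.    2.   36.6] cap angle 0.79
[297.5 175.5] 12 local mm [-27.1   2.6  11.7] cap angle 0.775
a4
[295.8 167. ] 6 local mm [-16.4   7.   39. ] cap angle 1.082
[295.4 173.5] 11 local mm [-24.9  11.6  14.5] cap angle 1.116
```

Emit:
{"fn": "servo_tool", "kwargs": {"targets": [0.3, 0, 0, 0.05, 0.3, 0, 0, 0.05, 0, 0, 0, 0.05, 0, 0, 0, 0.05, 0, 0, 0, 0.05], "fingers": 15}}

```text
time_s: 10.4
eef_pos: [0.5287, 0.2171, 0.1729]
eef_rot: [0.693, 0.138, 0.694, -0.134]
wrist_force: [-7.3, 8.0, 17.1]
opening: 0.176
```

```bash
python3 st.py; python3 look.py a5 2>/dev/null; python3 ang.py a5
```

```text
p [0.5287 0.2171 0.1729] op mm 15.1 f [-7.3  8.  17.1] tau [2.28 1.13 0.53] t 10.4 q6 -1.007
f.ax 16.623655152297463 f.sx 5.244178686934801 f.sy 10.352215064796669
scene 125 flange h 0.0124475141953509
top 1 flange h 0.012122969695930226
a5
[294.5 166.5] 4 local mm [-15.8  13.9  37.1] cap angle 1.402
[294.5 171.9] 8 local mm [-19.3  19.5  13.7] cap angle 1.47
```

View pics/a5.png

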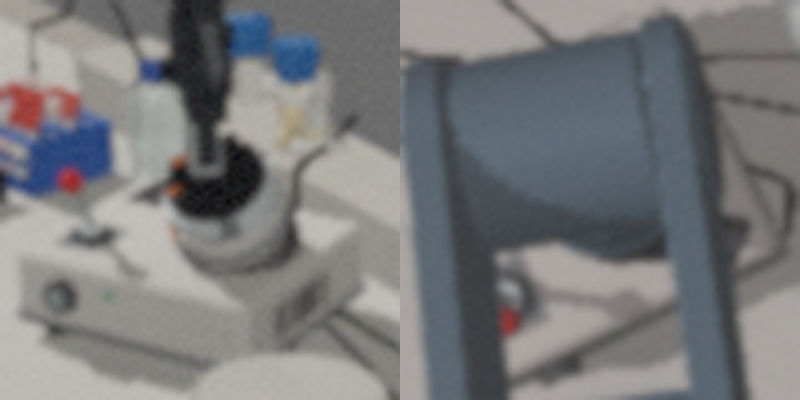

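```bash
python3 - <<'E'
from h import *
for th in (1.2,1.3,1.36,1.45,1.52):
    a=np.pi+.68-th; d=np.cos(a)*sx+np.sin(a)*sy
    print(th,[proj("scene",SM+d*r+ax*h)[0].round(1) for r,h in((.0296,.0145),(.021,.038))])
E
python3 - <<'E'
import cv2
a=cv2.imread('pics/a5_s.png'); cv2.imwrite('pics/a5z.png',cv2.resize(a[150:200,275:325],(600,600),interpolation=cv2.INTER_NEAREST))
E
```

```text
1.2 [array([294.5, 173.8]), array([294.6, 167.2])]
1.3 [array([294. , 173.3]), array([294.3, 166.8])]
1.36 [array([293.8, 173. ]), array([294.1, 166.5])]
1.45 [array([293.5, 172.4]), array([293.9, 166.2])]
1.52 [array([293.4, 172. ]), array([293.8, 165.8])]
```

View pics/a5z.png

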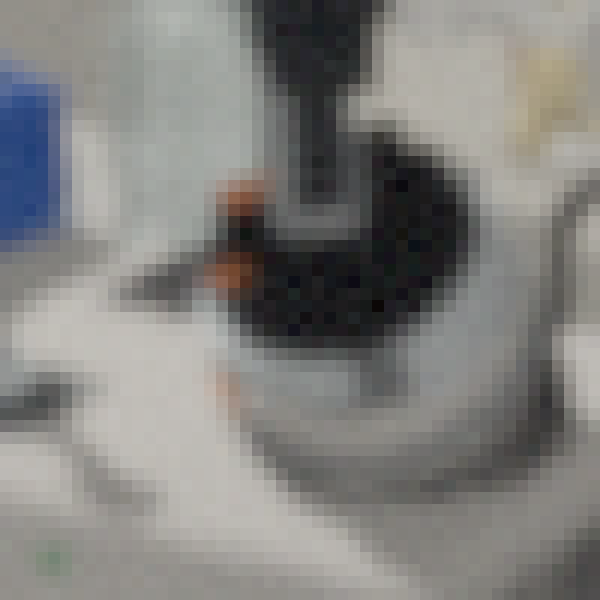

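Run:
```python
from h import *
p,R,o=pose(); print(R.T@ax, R.T@[0,-1,0])
```

```text
[-0.8840582  -0.34054259 -0.32011224] [-0.00584455 -0.92612713  0.37716624]
```

Emit:
{"fn": "servo_tool", "kwargs": {"targets": [-1.4, -0.5, -0.5, 0, -1.4, -0.5, -0.5, 0, -1.4, -0.5, -0.5, 0, -1.2, -0.5, -0.5, 0, 0, 0, 0, 0]}}

```text
time_s: 11.0
eef_pos: [0.5262, 0.216, 0.1778]
eef_rot: [0.694, 0.138, 0.694, -0.133]
wrist_force: [-3.9, 7.0, 9.7]
opening: 0.179
```

```bash
python3 st.py; python3 look.py a6 2>/dev/null; python3 ang.py a6
```

```text
p [0.5262 0.216  0.1778] op mm 15.3 f [-3.9  7.   9.7] tau [2.25 0.57 0.45] t 11.0 q6 -1.01
f.ax 8.80237239124454 f.sx 4.031343564525709 f.sy 7.986893866857464
scene 114 flange h 0.017679860853134333
top 1 flange h 0.02044327380182263
a6
[294.3 165.3] 3 local mm [-14.4  12.9  42.9] cap angle 1.411
[293.7 170.8] 10 local mm [-20.5  18.4  21.5] cap angle 1.411
```

Emit:
{"fn": "servo_tool", "kwargs": {"targets": [0, 0, 0, 0, 0, 0, 0, 0, 0, 0, 0, 0, -5, 0, 0, 0, -10, 0, 0, 0], "fingers": 34}}

```text
time_s: 11.6
eef_pos: [0.5259, 0.2127, 0.19]
eef_rot: [0.693, 0.136, 0.695, -0.136]
wrist_force: [-0.4, -0.3, 0.2]
opening: 0.396
```

Emit:
{"fn": "servo_tool", "kwargs": {"targets": [-15, 0, 0, 0, -15, 0, 0, 0, -15, 0, 0, 0, -15, 0, 0, 0, 0, 0, 0, 0]}}

```text
time_s: 12.1
eef_pos: [0.5283, 0.2131, 0.2543]
eef_rot: [0.696, 0.137, 0.692, -0.135]
wrist_force: [0.4, 0.3, -0.3]
opening: 0.401
```

```bash
python3 st.py; python3 look.py a7 2>/dev/null; python3 ang.py a7 0
python3 - <<'E'
from h import *
d=np.load("scene0.npy"); i=cv2.imread("pics/scene0.png").reshape(-1,3)
X=cloud("scene",d).reshape(-1,3)-SM; L=np.c_[X@sx,X@sy,X@ax]; r=np.hypot(L[:,0],L[:,1])
m=(r<.033)&(r>.016)&(L[:,2]>.003)&(L[:,2]<.028)&(i.max(1)<90); print("initial flange",np.median(L[m,2]))
E
```

```text
p [0.5283 0.2131 0.2543] op mm 34.2 f [ 0.4  0.3 -0.3] tau [0.04 0.   0.  ] t 12.1 q6 -1.009
f.ax -0.4672542910891887 f.sx 0.3170762274338323 f.sy 0.05684651547865107
scene 122 flange h 0.019509348583833477
top 1 flange h 0.02201761373796262
a7
[295.5 164.5] 6 local mm [-12.    8.7  43.6] cap angle 1.306
[293.5 170.8] 11 local mm [-20.1  18.6  20.6] cap angle 1.425
0
[300.6 164.3] 18 local mm [-11.6 -11.2  48.2] cap angle -0.089
[304.1 172.7] 12 local mm [-21.2 -20.6  25.4] cap angle -0.089
initial flange 0.022578059637161536
```

View pics/a7.png

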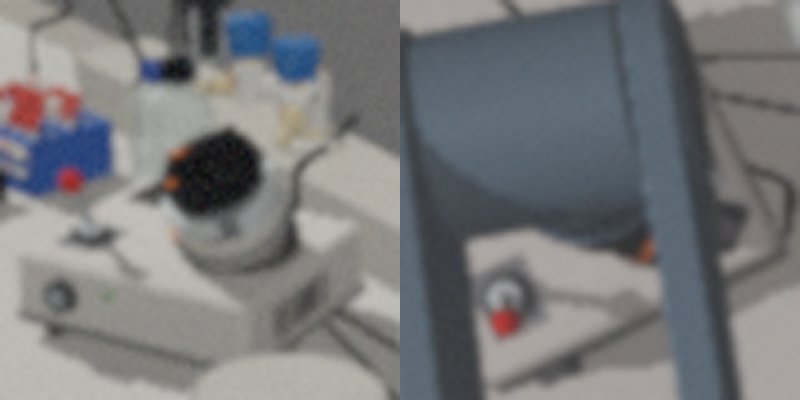

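```bash
cat > lv.py <<'E'
from h import *
p,R,o=pose(); u=RU[:,0]; K=np.array([.4712,.3067,.1208]); _,n=tgt(0)
print("turn",turn_to(R,n)); W=K-u*.036; W[2]=.137; print("W",W,"tool d mm",(R.T@(W-p)*1000).round(1),"u in tool",(R.T@u).round(3),"f.u",o['wrist_force']@u, "tcp-knob along u",(p-K)@u, (p-K)@sy)
E
python3 lv.py
```

```text
turn [np.float64(-0.8264122867732828), np.float64(2.3151803668165103)]
W [0.43862355 0.29137763 0.137     ] tool d mm [ 114.2   39.4 -111.5] u in tool [0.001 0.736 0.678] f.u -0.048863893859243036 tcp-knob along u 0.010448845099936885 -0.10868189711762109
```

Emit:
{"fn": "servo_tool", "kwargs": {"targets": [0, 8, -22, 0, 0, 8, -22, 0, 0, 8, -22, 0, 0, 8, -22, 0, 0, 7, -23, 0], "fingers": 0}}

```text
time_s: 12.7
eef_pos: [0.4374, 0.2911, 0.2496]
eef_rot: [0.693, 0.136, 0.695, -0.136]
wrist_force: [-0.5, 0.1, 0.5]
opening: 0.0
```

Emit:
{"fn": "servo_tool", "kwargs": {"targets": [0, 0, 0, -0.14, 0, 0, 0, -0.14, 0, 0, 0, -0.14, 0, 0, 0, -0.14, 0, 0, 0, -0.14]}}

```text
time_s: 13.2
eef_pos: [0.438, 0.2906, 0.2496]
eef_rot: [0.697, -0.112, 0.699, 0.112]
wrist_force: [-0.6, -0.8, -0.3]
opening: -0.001
```

Emit:
{"fn": "servo_tool", "kwargs": {"targets": [0, 0, 0, -0.126, 0, 0, 0, 0, 20, 0, 0, 0, 20, 0, 0, 0, 0, 0, 0, 0]}}

```text
time_s: 13.7
eef_pos: [0.4365, 0.2899, 0.2074]
eef_rot: [0.688, -0.153, 0.693, 0.153]
wrist_force: [-0.4, 0.9, 0.6]
opening: -0.003
```

```bash
python3 lv.py; python3 st.py; python3 look.py b1 2>/dev/null
```

```text
turn [np.float64(-0.0036673283868911), np.float64(3.137925325202902)]
W [0.43862355 0.29137763 0.137     ] tool d mm [70.4  0.4  3. ] u in tool [-0.007  0.004  1.   ] f.u 0.04936862603572275 tcp-knob along u -0.03853835041880935 -0.00043912482283973216
p [0.4365 0.2899 0.2074] op mm -0.2 f [-0.4  0.9  0.6] tau [-0.02 -0.04  0.04] t 13.7 q6 -1.647
f.ax 0.48696754409346243 f.sx 0.31483866339924765 f.sy 1.004133571560269
scene 115 flange h 0.019597545633441942
top 252 flange h 0.018882441676083456
```

View pics/b1.png

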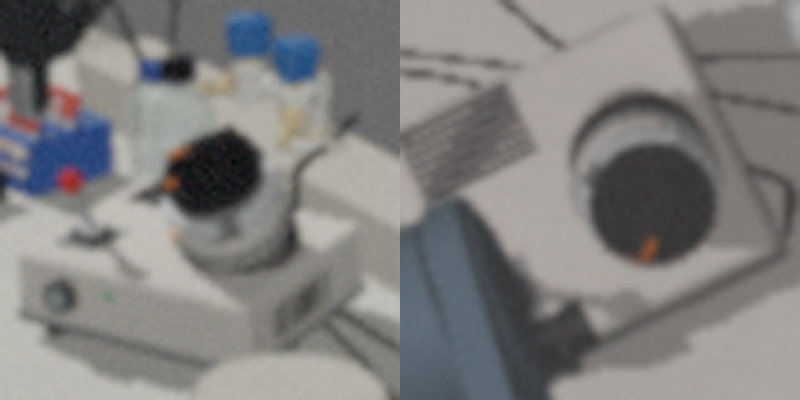

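Run:
```python
from h import *
im=cv2.imread("pics/b1_t.png"); d=np.load("b1.npz")['e']; X=cloud("top",d); h=cv2.cvtColor(im,cv2.COLOR_BGR2HSV)
L=np.stack([(X-SM)@sx,(X-SM)@sy,(X-SM)@ax],-1); r=np.hypot(L[...,0],L[...,1])
m=(h[...,0]>=3)&(h[...,0]<22)&(h[...,1]>100)&(r<.04)
print(m.sum()); q=L[m]; print(q.round(4))
i=im.reshape(-1,3); l=L.reshape(-1,3); rr=r.ravel()
k=(rr<.034)&(l[:,2]>.03)&(l[:,2]<.06)&(i.max(1)<100); b=l[k]; c=b.mean(0); w,V=np.linalg.eigh(np.cov(b[:,:2].T)); v=V[:,1]; v=v if v[0]<0 else -v
print(c,v,"cap angle", np.pi+.68-np.arctan2(v[1],v[0])%(2*np.pi))
```

```text
11
[[-0.0062  0.0107  0.0435]
 [-0.0061  0.0079  0.0475]
 [-0.0094  0.0059  0.0419]
 [-0.0096  0.0122  0.0415]
 [-0.0105  0.0096  0.0427]
 [-0.0103  0.0158  0.0435]
 [-0.0117  0.0133  0.0432]
 [-0.0145  0.0112  0.0393]
 [-0.0135  0.0172  0.0421]
 [-0.0146  0.0147  0.0427]
 [-0.0151  0.012   0.0447]]
[ 0.0049053  -0.00301045  0.0423016 ] [-0.71886561  0.69514907] cap angle 1.4486272524775345
```

Emit:
{"fn": "servo_tool", "kwargs": {"targets": [20, 0, 0, 0, 20, 0, 0, 0, 18, 0, 0, 0, 12, 0, 0, 0, 0, 0, 0, 0]}}

```text
time_s: 14.3
eef_pos: [0.4381, 0.2905, 0.1399]
eef_rot: [0.689, -0.154, 0.691, 0.154]
wrist_force: [-0.6, 0.3, 0.3]
opening: 0.002
```

Emit:
{"fn": "servo_tool", "kwargs": {"targets": [0, 0, 6, 0, 0, 0, 6, 0, 0, 0, 6, 0, 0, 0, 5, 0, 0, 0, 5, 0]}}

```text
time_s: 14.8
eef_pos: [0.4644, 0.3029, 0.1411]
eef_rot: [0.69, -0.154, 0.69, 0.154]
wrist_force: [-2.1, -0.8, 1.9]
opening: -0.0
```

```bash
python3 lv.py; python3 st.py; python3 look.py b2 2>/dev/null
```

```text
turn [np.float64(-0.00042143910621383895), np.float64(3.1411712144835793)]
W [0.43862355 0.29137763 0.137     ] tool d mm [  4.1   0.6 -28.3] u in tool [-0.  0.  1.] f.u -2.2926493336943476 tcp-knob along u -0.007740286501385994 -0.0005810388821921056
p [0.4644 0.3029 0.1411] op mm -0.0 f [-2.1 -0.8  1.9] tau [-0.14  0.27  0.04] t 14.8 q6 -1.646
f.ax 2.758362628754913 f.sx -1.1299385464228622 f.sy 0.14654000522163593
scene 118 flange h 0.0193921031512192
top 253 flange h 0.018839126459262945
```

View pics/b2.png

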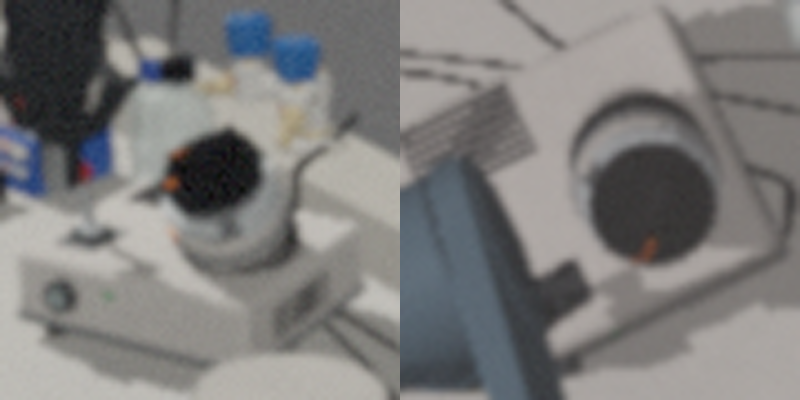

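Emit:
{"fn": "servo_tool", "kwargs": {"targets": [0, 0, 6, 0, 1, 0, 6, 0, 1, 0, 6, 0, 1, 0, 5, 0, 0, 0, 3, 0]}}

```text
time_s: 15.4
eef_pos: [0.4879, 0.3138, 0.1374]
eef_rot: [0.69, -0.154, 0.69, 0.154]
wrist_force: [-0.7, -0.3, -1.2]
opening: 0.002
```

```bash
python3 lv.py; python3 look.py b3 2>/dev/null
```

```text
turn [np.float64(-0.0005259141644291532), np.float64(3.141066739425364)]
W [0.43862355 0.29137763 0.137     ] tool d mm [  0.4   0.6 -54.1] u in tool [-0.     0.001  1.   ] f.u -0.7497385360952888 tcp-knob along u 0.018120464296029683 -0.0006325489808257224
scene 118 flange h 0.019313778051653685
top 258 flange h 0.019092526042540733
```

View pics/b3.png

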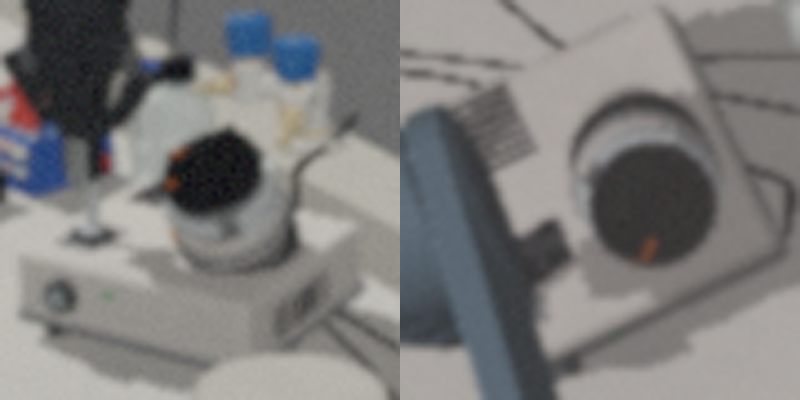

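Keep pushing gently until the stop is felt.

Emit:
{"fn": "servo_tool", "kwargs": {"targets": [0, 0, 2, 0, 0, 0, 1, 0, 0, 0, 1, 0, 0, 0, 0, 0, 0, 0, 0, 0]}}

```text
time_s: 16.0
eef_pos: [0.4902, 0.315, 0.1374]
eef_rot: [0.689, -0.154, 0.691, 0.154]
wrist_force: [-5.0, -2.9, -0.1]
opening: 0.0
```

```bash
python3 lv.py
```

```text
turn [np.float64(-0.00027116099524748805), np.float64(3.141321492594546)]
W [0.43862355 0.29137763 0.137     ] tool d mm [  0.5   0.5 -56.7] u in tool [-0.003  0.     1.   ] f.u -5.78000759340132 tcp-knob along u 0.020694039445023307 -0.0005327063908121814
```

Emit:
{"fn": "servo_tool", "kwargs": {"targets": [0, 0, 1, 0, 0, 0, 1, 0, 0, 0, 0, 0, 0, 0, 0, 0, 0, 0, 0, 0]}}

```text
time_s: 16.5
eef_pos: [0.4906, 0.3152, 0.1371]
eef_rot: [0.688, -0.155, 0.692, 0.154]
wrist_force: [-10.4, -5.4, 4.3]
opening: -0.001
```

Emit:
{"fn": "servo_tool", "kwargs": {"targets": [0, 0, -8, 0, 0, 0, -15, 0, 0, 0, -17, 0, -20, 0, 0, 0, -30, 0, 0, 0]}}

```text
time_s: 17.0
eef_pos: [0.4556, 0.2988, 0.187]
eef_rot: [0.689, -0.154, 0.691, 0.154]
wrist_force: [0.7, -0.3, -0.0]
opening: -0.001
```

Emit:
{"fn": "servo_tool", "kwargs": {"targets": [-40, 0, -20, 0, -30, 0, -30, 0, -10, 30, -30, 0, 0, 40, -20, 0, 0, 40, 0, 0]}}

```text
time_s: 17.5
eef_pos: [0.3181, 0.3568, 0.2694]
eef_rot: [0.692, -0.153, 0.689, 0.154]
wrist_force: [0.5, 0.3, -0.2]
opening: 0.002
```

```bash
python3 st.py; python3 look.py c1; python3 ang.py c1
python3 - <<'E'
from h import *
a=.45; ob=[]
on=U([-.040+.045*np.sin(a),.062,.08+.045*np.cos(a)]); print("on pred",on)
for n,k,box in(("scene","c1_s",(160,185,262,290)),("top","c1_t",(170,225,205,250))):
    im=cv2.imread(f"pics/{k}.png"); h=cv2.cvtColor(im,cv2.COLOR_BGR2HSV); r=np.zeros(h.shape[:2],bool); r[box[0]:box[1],box[2]:box[3]]=1
    m=r&((h[...,0]<6)|(h[...,0]>172))&(h[...,1]>120); N,l,s,c=cv2.connectedComponentsWithStats(m.astype(np.uint8))
    for i in range(1,N): print(n,c[i],s[i,4],proj(n,on))
for t in("flask","timer","marker","beaker"): print(t,[(r['pixel'],round(r['score'],2)) for r in spotter.search_frame("top",t)[:1]])
E
```

```text
p [0.3181 0.3568 0.2694] op mm 0.2 f [ 0.5  0.3 -0.2] tau [-0.01  0.    0.02] t 17.5 q6 -1.415
f.ax -0.4456353647899181 f.sx 0.39661207915933766 f.sy 0.10740445515479739
scene 119 flange h 0.019623589394962778
top 251 flange h 0.019030387510509627
c1
[295.5 164.5] 6 local mm [-13.1   7.6  43.9] cap angle 1.205
[293.5 170.5] 10 local mm [-22.   18.6  20.7] cap angle 1.384
on pred [0.50612746 0.32220991 0.12052012]
scene [277.5 166.5] 12 [[277.80843174 166.97732367]]
top [219.66666667 192.08333333] 12 [[220.44180859 192.32094073]]
flask [([257.7, 179.4], 0.6)]
timer [([420.0, 241.1], 0.94)]
marker [([256.7, 256.7], 0.46)]
beaker [([417.7, 151.8], 0.84)]
```

View pics/c1.png

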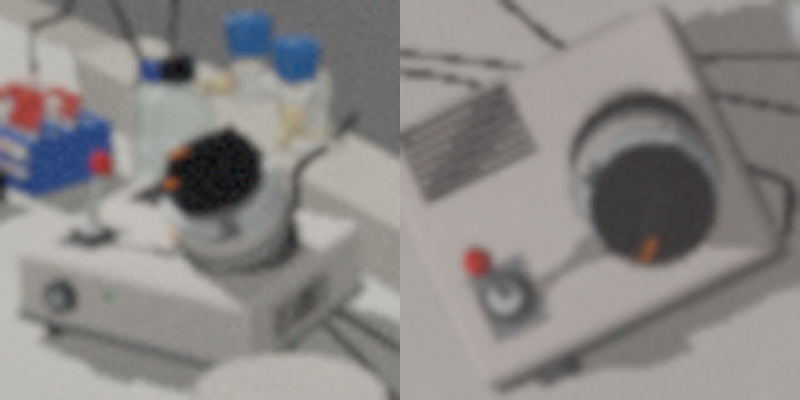

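View pics/c1_t.png

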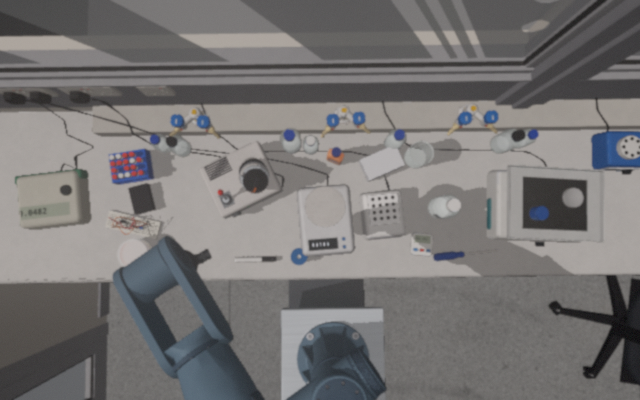

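```bash
python3 -c "
from bench import workorder; print(workorder.hand_in())"
```

```text
the job is handed in; nothing more can be done
None
```

The cap is locked in its seat and the power lever was then pushed fully to on. I handed the job in at about 17.6 s; `hand_in()` gives no verdict.

- **Cap:** With the tool pointing down, I pinched the grip bar, pushed it in about 10 mm along the barrel axis (14–18 N) and turned it clockwise. Then I let it spring back and released it. After release:
  - **Height:** the flange stood about 3 mm lower than when popped up and the bar's mark about 4.5 mm lower, which fits the 4 mm seat. Pins caught under the lip would read about 8 mm.
  - **Angle:** most readings gave 1.3–1.45 rad, inside the seat's range. The last bar-mark reading gave 1.205 rad, at the edge of the range. It came from only 6 pixels, and the flange mark in the same picture gave 1.38.
- **Lever:** I pushed the knob with closed fingers until the force rose to about 12 N at its stop. Afterwards the knob lay within 1 pixel of the predicted fully-on position in both cameras.
- **Bystanders:** In the last top picture the flask, timer, marker and beaker are where they were. The detector's last report for the flask was wrong (it pointed at the cap) and its marker position was a few pixels off, so I judged those two by eye.
- **Robot:** It ended clear, touching nothing. The largest wrist force reading was about 20 N.

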